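# Stow a battery pack in the box with the propped lid

## Robot

A 6-joint arm with a two-finger parallel gripper is mounted at the origin on a cart in front of the work surface, level with it; the furniture and walls round the work are solid. World frame = base frame: x ahead of the robot, y to its left, z up, the work surface at z = 0. Lengths are in m, angles in degrees, forces in N, time in s.
With the tool pointing down it reaches from about 0.3 to 0.75 m from the base axis. Payload 8.5 kg.
Tool frame: the origin (TCP) lies midway between the tips of the shut fingers; the grasp point (between the pads) lies 19 mm behind it (bot.grasp_offset is the distance from the TCP to the grasp point, in m); z points along the fingers, y is the line along which they close (so a half turn about z gives the same grasp; the last joint's range is limited). The gripper opens to 85 mm and grips with 20 to 120 N. Pads are 22 mm wide; open, the fingers measure 114 mm over their backs; the gripper's body (76 mm by 85 mm) begins 54 mm behind the grasp point. The pads swing forward as they close: fully open they stand 13 mm farther back than shut.
Start: joints at [53.096, 21.807, 74.336, -0, 83.858, -12.336], TCP at [0.229, 0.5, 0.231] pointing down, gripper open.
Joint ranges: [-178.18, 178.18], [-50.72, 133.34], [12.68, 142.11], [-81.47, 261.47], [9.98, 163.14], [-165.26, 165.26]. Speed limits (degrees/s): [136.94, 136.94, 180, 180, 180, 180].

## Interface

Orientations are given as [roll, pitch, yaw] about the fixed x, y, z axes, in that order (R = Rz(yaw) Ry(pitch) Rx(roll)).
In Python, from workcell import bot gives the robot as it stands.
- The arm moves only by the tool servo_tool, never from a script. Its argument "series" is a list of rows, each an object with "gripper": the closure, from 0 (fully open) to 1 (shut); "slide": the shift along the tool's x, y, z each as a share of 0.6 m, from -1 to 1, a list of three; "turn": the turn, a rotation vector about the tool's x, y, z each as a share of 0.5 rad, from -1 to 1, a list of three. In form: [{"gripper": gripper, "slide": [x, y, z], "turn": [rx, ry, rz]}, ...]. A call has 1 to 20 rows; each row shifts and turns the commanded pose from where the row before left it, along the tool's axes as they then stand; what a row does not reach is not made up. A row lasts 1/12 s, in which the tool goes at most 41.7 mm and 7.16 degrees, less where a joint would pass 70% of its speed; a pose out of reach is approached as far as the arm can. A call with a number of a shift or a turn outside -1 to 1 is refused whole. A call with a gripper value outside its range is refused whole. The fingers move at their own pace and stop on an object; "squeeze" is the grip in N (left out, the last holds). Time passes only in rows, so rows that do not move let the fingers close. It gives the time, the measured TCP pose, the force, the opening and the grip force at its end, in the units of the state.
- bot.observe(): the state, without advancing time (a new reading comes with each control period).
- bot.capture(name): name is "scene" or "top" or "wrist"; returns a dict with "color" (480x640x3 uint8, red, green, blue), "depth" (480x640 float32, m along the optical axis (not along the pixel's ray), 0 where there is no reading), "camera_matrix" (3x3 intrinsics, pixels), "extrinsics" (4x4, takes a point from camera to world coordinates). Camera axes: x right, y down, z forward; pixel columns grow to the right and rows downward; lengths in m; the calibration is good to about 2 mm. A picture is of the moment at which its call begins.
- bot.close_job(): hands the job in; it is judged then, once.
The state is a dict: "time_s": time; "joint_positions": joint angles; "joint_velocities": joint speeds; "tau": joint torques, N m; "position": TCP position; "orientation": TCP orientation; "wrist_force": force on the tool from outside, world axes, zero at the start; "ft_torque": the same for the moment, N m; "grip_width": finger opening in m; "grip_force": force on a finger pad.
Only numpy, scipy, OpenCV 4.12 (cv2) and the standard library are available. Lean on these libraries where they do the work, as an engineer would, in place of code of your own. Each camera call takes 0.05 s, during which the arm holds its last target. There are 200 camera calls.

## Task

Raise the red lid of the grey battery box by its front bar, swing the yellow-knobbed prop fully in under the open lid so that the lid is kept open, and lay the blue pack flat in the empty front compartment. Then swing the prop fully back out and bring the lid gently all the way shut, without slamming it. Leave the red pack where it is.

Things in the scene. Friction and masses are not known exactly. Their poses are not given: they have to be found in the camera images.
- battery_box: Grey box, fixed, 220 (x) x 240 (y) x 60 mm high, walls 4 mm. Origin: centre of its underside; +x to its rear (hinge side, away from the robot), +y to the prop's side (left). A divider 30 mm high at x = +22 parts an empty front bay (x -106 to +20, y -116 to +116, floor z = 4 mm) from a rear bay holding a black pack. Offsets below are in this frame, mm.
- lid (a joint): Angle of the red lid, rad: 0 shut, 1.48 fully open (stop). A 5 mm sheet, 222 deep, 250 wide. Strongly damped hinge (2.6 N m s/rad): lifting at 0.35 rad/s takes about 5 N; let go, it sinks slowly (0.02 rad/s at 1.4 rad, 0.1 rad/s near shut; some 10 s from fully open to 1.23, 13 s from there to shut). It rests on the prop at about 1.23; the prop passes under it only while it is above 1.3.
- lid_hinge (a point): Point on the lid's hinge axis, mid-width: at x = +110, y = 0, z = 61 mm. The axis is parallel to the box's y.
- lid_bar (a point): Centre of the round steel bar (10 mm thick, 90 mm long along y) at the lid's front, 256 mm from the hinge axis, 32 mm ahead of the lid's edge in its plane (clear gap 27 mm), legs at both ends. Shut it is at x = -146, z = 63 mm, free below and in front; it moves on a circle about the hinge. Pinch it from above: it can turn in the grip as the lid rises.
- prop (a joint): Angle of the prop, rad, about the upright post axis (x = +67, y = +145 mm): 0 stowed (leg points to the box's -x, clear of the lid; knob arm to +y), 1.57 fully in (anticlockwise from above; leg to -y under the lid, knob arm to -x). Leg: round, 12 mm thick, 85 mm long, axis at z = 165 mm. It stays where it is left; 2 to 3 N at the knob moves it, also under the lid's weight.
- prop_knob (a point): Middle of the yellow upright round knob (16 mm thick, from z = 163 to 205 mm; this point is at z = 185 mm) at the end of the prop's knob arm, 66 mm from the post's axis; push it or pinch it from above. Arm below it: 10 mm thick, axis at z = 165 mm.
- blue_pack_centre (a point): Centre of the loose blue hard-case battery pack with a black band, 138 (its x) x 47 (its y) x 38 mm (z), about 0.3 kg, lying flat on the desk; to fit the front bay it must lie along the box's y, either way round.
- red_pack_centre (a point): Centre of the loose red pack, of the same size, lying on the desk; stays there.
- blue_pack: The blue pack itself (see blue_pack_centre); origin at the centre of its underside, x along its length.
Things that resemble listed ones, but are neither listed nor needed, are in the scene too. What is shaped like the blue_pack but turquoise is not meant.

How it is judged:
By the outcome, as a careful person would: the job done as asked, in the order asked, and still so for the second after the job is handed in, with the robot touching nothing.
It also fails if it takes over 72 s, if anything falls off the work surface, if the arm or the gripper's body presses on something with over 40 N, if the wrist force passes 120 N, or if a joint passes its speed limit or range.

## Working session

There is one attempt and no reset: what is moved stays moved. The work goes in short steps, Python scripts to look and compute and a tool call to move; the robot and the scene stay as the last step left them, time stands still between calls to the robot, and variables do not carry over. Pictures are saved under pics/ and viewed, at most 10 in all, crops included, and the job is handed in when it is done.

Besides the shell and the picture viewer there is one more tool, called after ">>>" by a JSON object that holds its "fn" and its "kwargs", one argument or row to a line. servo_tool: Moves the arm, as the interface text tells. Its arguments: {"type":"object","properties":{"series":{"type":"array"},"squeeze":{"type":"number"}},"required":["series"]}

```bash
mkdir -p pics; ls
python3 - <<'E'
from workcell import bot
import cv2,numpy as np
s=bot.observe();print({k:np.round(v,3).tolist() for k,v in s.items()})
for n in ("scene","top"):
    c=bot.capture(n);np.savez(f"{n}0.npz",**c)
    cv2.imwrite(f"pics/{n}0.png",c["color"][:,:,::-1]);print(n,c["extrinsics"].round(3).tolist())
E
```

```text
pics
{'time_s': 0.0, 'joint_positions': [53.097, 21.842, 74.385, 0.0, 83.857, -12.337], 'joint_velocities': [-0.071, 0.012, -0.142, 0.066, 0.007, -0.058], 'tau': [-0.004, -44.847, -23.127, -0.0, 0.005, -0.0], 'position': [0.228, 0.5, 0.231], 'orientation': [-179.918, -0.018, 155.434], 'wrist_force': [0.4, -0.253, -0.679], 'ft_torque': [-0.007, -0.014, -0.021], 'grip_force': 0.0, 'grip_width': 0.085}
scene [[0.514, -0.583, 0.629, -0.213], [-0.858, -0.366, 0.362, -0.513], [0.019, -0.725, -0.688, 0.934], [0.0, 0.0, 0.0, 1.0]]
top [[-0.027, -0.991, 0.129, 0.319], [-1.0, 0.028, 0.001, -0.115], [-0.004, -0.129, -0.992, 1.5], [0.0, 0.0, 0.0, 1.0]]
```

View pics/scene0.png

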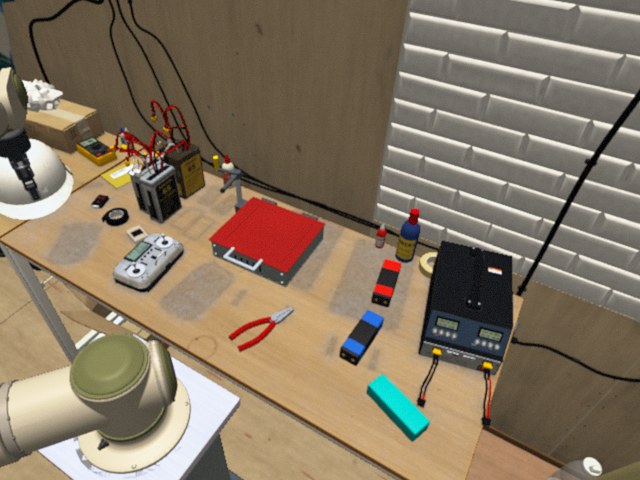

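View pics/top0.png

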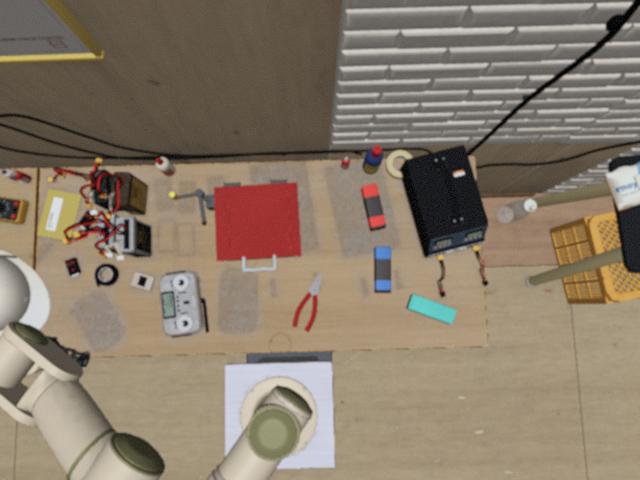

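Top view: the box lid is at (257,222) with its bar at (260,266), and the prop post is at about (203,200) with its knob at (173,195). Pack candidates are blue with a black band (383,269), turquoise without a band (432,309) and red (373,207). The banded one at (383,269) fits the blue pack. Next I measure and confirm with a crop.

```bash
cat > h.py <<'E'
import numpy as np,cv2
def pts(c):
    d=c["depth"];v,u=np.mgrid[0:480,0:640];K=c["camera_matrix"]
    P=np.stack([(u-K[0,2])/K[0,0]*d,(v-K[1,2])/K[1,1]*d,d],-1)
    E=c["extrinsics"];return P@E[:3,:3].T+E[:3,3]
def rect(xy):
    (c,(w,h),a)=cv2.minAreaRect((xy*1000).astype(np.float32));return np.round(c,1),round(w,1),round(h,1),round(a,1)
E
python3 - <<'E'
from h import *
for n in("top","scene"):
    c=np.load(n+"0.npz");P=pts(c);hsv=cv2.cvtColor(c["color"],cv2.COLOR_RGB2HSV).astype(int);H,S,V=[hsv[...,i] for i in range(3)]
    ok=(c["depth"]>0)
    red=((H<6)|(H>174))&(S>150)&(V>60)
    x,y,z=P[...,0],P[...,1],P[...,2]
    def rep(name,m):
        m=m&ok
        q=P[m]; print(n,name,m.sum(),rect(q[:,:2]) if len(q)>3 else "", np.percentile(q[:,2],[5,50,95]).round(4) if len(q) else "", q.mean(0).round(4) if len(q) else "")
    lid=red&(z>.05)&(z<.08)
    nlab,lab,st,ce=cv2.connectedComponentsWithStats(lid.astype(np.uint8));k=1+np.argmax(st[1:,4]);rep("lid",lab==k)
    k0=(lab==k);q=P[k0&ok][:,:2].mean(0)
    near=(abs(x-q[0])<.3)&(abs(y-q[1])<.3)
    rep("bar",(S<60)&(V>140)&(z>.045)&(z<.08)&near&(x<q[0]-.08)&(y>q[1]-.12)&(y<q[1]+.12))
    blue=(H>100)&(H<118)&(S>150)&(V>80)&(z>.025)&(z<.05)
    nl,lab,st,ce=cv2.connectedComponentsWithStats(blue.astype(np.uint8))
    for i in range(1,nl):
        if st[i,4]>30: rep("blue%s"%ce[i].round(),lab==i)
    rp=red&(z>.025)&(z<.05)
    nl,lab,st,ce=cv2.connectedComponentsWithStats(rp.astype(np.uint8))
    for i in range(1,nl):
        if st[i,4]>30: rep("red%s"%ce[i].round(),lab==i)
    ye=(H>20)&(H<34)&(S>140)&(V>120)&(z>.13)&(z<.24)&near
    nl,lab,st,ce=cv2.connectedComponentsWithStats(ye.astype(np.uint8))
    for i in range(1,nl):
        if st[i,4]>8: rep("yel%s"%ce[i].round(),lab==i)
    rep("post",(z>.15)&(z<.19)&near&(S<90))
c=np.load("top0.npz")["color"];s=np.load("scene0.npz")["color"]
A=cv2.resize(c[170:330,340:480],None,fx=2.5,fy=2.5,interpolation=2);B=cv2.resize(s[140:290,190:330],(373,400),interpolation=2)
cv2.imwrite("pics/crop.png",np.hstack([A,B])[:,:,::-1])
E
```

```text
top lid 5911 (array([570.3,  51.3]), 220.1, 247.6, 2.2) [0.0607 0.0659 0.071 ] [0.5689 0.0498 0.0659]
top bar 188 (array([444.1,  46.1]), 43.6, 98.1, 0.7) [0.0627 0.0678 0.0723] [0.4365 0.0464 0.0677]
top red[369. 191.] 161 (array([ 657.7, -290.6]), 35.5, 44.9, 8.5) [0.0324 0.0375 0.0426] [ 0.6576 -0.2906  0.0376]
top red[376. 221.] 145 (array([ 564.6, -307.2]), 30.4, 44.5, 9.6) [0.0326 0.0373 0.0432] [ 0.5643 -0.3074  0.0374]
top post 1312 (array([674.4,  48. ]), 252.5, 598.3, 0.7) [0.1526 0.1696 0.1877] [0.758  0.0764 0.1699]
scene lid 4711 (array([571. ,  57.7]), 230.7, 262.5, 2.3) [0.0637 0.0667 0.0697] [0.5635 0.0465 0.0666]
scene bar 165 (array([443.3,  45.2]), 47.3, 218.2, 2.6) [0.063  0.0683 0.0709] [0.4368 0.0444 0.0676]
scene blue[372. 319.] 213 (array([ 467.5, -320.7]), 46.1, 36.1, 89.6) [0.0346 0.0379 0.0404] [ 0.4673 -0.3219  0.0377]
scene blue[354. 346.] 228 (array([ 373.8, -317.5]), 44.7, 33.3, 87.2) [0.035  0.0378 0.0408] [ 0.3736 -0.3184  0.0377]
scene red[391. 265.] 158 (array([ 660.1, -289.8]), 41.3, 45.8, 9.8) [0.0355 0.0383 0.0411] [ 0.6582 -0.2905  0.0381]
scene red[383. 290.] 168 (array([ 567.5, -306.4]), 36.3, 45.7, 9.7) [0.0346 0.0382 0.0408] [ 0.5667 -0.307   0.038 ]
scene yel[215. 158.] 16 (array([624.2, 264.2]), 15.1, 11.2, 60.0) [0.203  0.2055 0.2077] [0.6236 0.2633 0.2053]
scene post 1620 (array([672.2,  44.8]), 256.7, 599.6, 0.8) [0.1521 0.1698 0.1879] [0.7678 0.03   0.1698]
```

View pics/crop.png

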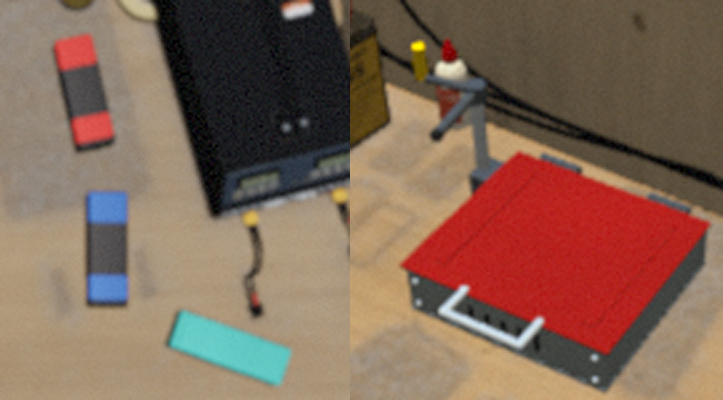

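The crop shows the banded blue pack on the left at (107,247), distinct from the turquoise block. The prop, with its yellow knob, is stowed. Next I refine the poses.

Run:
```python
from h import *
for n in("top","scene"):
    c=np.load(n+"0.npz");P=pts(c);hsv=cv2.cvtColor(c["color"],cv2.COLOR_RGB2HSV).astype(int);H,S,V=[hsv[...,i] for i in range(3)]
    x,y,z=P[...,0],P[...,1],P[...,2]
    m=(z>.025)&(z<.05)&(abs(x-.42)<.09)&(abs(y+.32)<.045);q=P[m];print(n,"blue",m.sum(),rect(q[:,:2]),q.mean(0).round(4))
    red=((H<6)|(H>174))&(S>150)&(V>60)
    m=red&(z>.05)&(z<.08)&(abs(x-.57)<.16)&(abs(y-.05)<.16)
    m=cv2.morphologyEx(m.astype(np.uint8),cv2.MORPH_OPEN,np.ones((3,3)))>0
    q=P[m];print(n,"lid",rect(q[:,:2]),q.mean(0).round(4))
    # edges by line fit on per-row/col extremes
    g=np.round(q[:,1]/.01);L=[(q[g==k][:,1].mean(),np.percentile(q[g==k][:,0],1),np.percentile(q[g==k][:,0],99)) for k in np.unique(g)[2:-2]]
    L=np.array(L);print("front",np.polyfit(L[:,0]-.05,L[:,1],1).round(4),"rear",np.polyfit(L[:,0]-.05,L[:,2],1).round(4))
    g=np.round(q[:,0]/.01);L=np.array([(q[g==k][:,0].mean(),np.percentile(q[g==k][:,1],1),np.percentile(q[g==k][:,1],99)) for k in np.unique(g)[2:-2]])
    print("right",np.polyfit(L[:,0]-.57,L[:,1],1).round(4),"left",np.polyfit(L[:,0]-.57,L[:,2],1).round(4))
    m=(S<70)&(V>130)&(z>.05)&(z<.085)&(x<.4345)&(x>.40)&(abs(y-.045)<.06);q=P[m];print("bar",m.sum(),q.mean(0).round(4),q[:,1].min().round(3),q[:,1].max().round(3),np.percentile(q[:,0],[3,50,97]).round(4), np.polyfit(q[:,1],q[:,0],1).round(3))
    m=(H>18)&(H<36)&(S>110)&(V>90)&(z>.15)&(z<.22)&(abs(x-.63)<.04)&(abs(y-.264)<.04);q=P[m];print("knob",m.sum(),q.mean(0).round(4) if m.sum() else "",q.min(0).round(3),q.max(0).round(3))
```

```text
top blue 756 (array([ 419.3, -319.1]), 47.5, 137.8, 87.5) [ 0.4191 -0.319   0.0379]
top lid (array([570.3,  50.5]), 220.1, 245.8, 2.1) [0.5688 0.0498 0.0659]
front [-0.0394  0.4645] rear [-0.0328  0.6752]
right [ 0.036  -0.0695] left [0.0327 0.1691]
bar 119 [0.4282 0.0472 0.0679] -0.002 0.095 [0.4232 0.4281 0.4337] [-0.021  0.429]
knob 43 [0.6235 0.2611 0.1966] [0.618 0.255 0.17 ] [0.63  0.269 0.21 ]
scene blue 1055 (array([ 416.5, -318. ]), 48.7, 139.3, 87.6) [ 0.4101 -0.3195  0.0373]
scene lid (array([569.5,  57.6]), 227.7, 262.5, 2.3) [0.5636 0.0465 0.0666]
front [-0.0245  0.4618] rear [-0.0307  0.6763]
right [ 0.0394 -0.0709] left [0.0391 0.1721]
bar 101 [0.4258 0.0466 0.0684] -0.002 0.095 [0.421  0.4249 0.4333] [-0.023  0.427]
knob 67 [0.6205 0.2611 0.1907] [0.614 0.255 0.166] [0.632 0.271 0.208]
```

>>> {"fn": "servo_tool", "kwargs": {
  "series": [
    {"gripper": 0.72, "slide": [0, 0, 0], "turn": [0, 0, 0.246]},
    {"gripper": 0.72, "slide": [0, 0, 0], "turn": [0, 0, 0.246]},
    {"gripper": 0.72, "slide": [0, 0, 0], "turn": [0, 0, 0.246]},
    {"gripper": 0.72, "slide": [0, 0, 0], "turn": [0, 0, 0.246]},
    {"gripper": 0.72, "slide": [0, 0, 0], "turn": [0, 0, 0.246]},
    {"gripper": 0.72, "slide": [0, 0, 0], "turn": [0, 0, 0.246]},
    {"gripper": 0.72, "slide": [0, 0, 0], "turn": [0, 0, 0.246]},
    {"gripper": 0.72, "slide": [0, 0, 0], "turn": [0, 0, 0.246]},
    {"gripper": 0.72, "slide": [0, 0, 0], "turn": [0, 0, 0.245]},
    {"gripper": 0.72, "slide": [-0.059, 0.0234, 0.0142], "turn": [0, 0, 0]},
    {"gripper": 0.72, "slide": [-0.059, 0.0234, 0.0142], "turn": [0, 0, 0]},
    {"gripper": 0.72, "slide": [-0.059, 0.0234, 0.0142], "turn": [0, 0, 0]},
    {"gripper": 0.72, "slide": [-0.059, 0.0234, 0.0142], "turn": [0, 0, 0]},
    {"gripper": 0.72, "slide": [-0.059, 0.0234, 0.0142], "turn": [0, 0, 0]},
    {"gripper": 0.72, "slide": [-0.059, 0.0234, 0.0142], "turn": [0, 0, 0]},
    {"gripper": 0.72, "slide": [-0.059, 0.0234, 0.0142], "turn": [0, 0, 0]},
    {"gripper": 0.72, "slide": [-0.059, 0.0234, 0.0142], "turn": [0, 0, 0]},
    {"gripper": 0.72, "slide": [-0.059, 0.0234, 0.0142], "turn": [0, 0, 0]},
    {"gripper": 0.72, "slide": [-0.059, 0.0234, 0.0142], "turn": [0, 0, 0]},
    {"gripper": 0.72, "slide": [-0.059, 0.0234, 0.0142], "turn": [0, 0, 0]}
  ],
  "squeeze": 40
}}

```text
time_s: 1.77
position: [0.397, 0.1147, 0.1372]
orientation: [-180.0, -0.0, 92.0]
wrist_force: [1.7, 0.7, -0.2]
grip_width: 0.0237
grip_force: 0.0
```

>>> {"fn": "servo_tool", "kwargs": {
  "series": [
    {"gripper": 0.72, "slide": [-0.058, 0.023, 0.0142], "turn": [0, 0, 0]},
    {"gripper": 0.72, "slide": [-0.058, 0.023, 0.0142], "turn": [0, 0, 0]},
    {"gripper": 0.72, "slide": [0, 0, 0], "turn": [0, 0, 0]},
    {"gripper": 0.72, "slide": [0, 0, 0.043], "turn": [0, 0, 0]},
    {"gripper": 0.72, "slide": [0, 0, 0.043], "turn": [0, 0, 0]},
    {"gripper": 0.72, "slide": [0, 0, 0.043], "turn": [0, 0, 0]},
    {"gripper": 0.72, "slide": [0, 0, 0], "turn": [0, 0, 0]},
    {"gripper": 1, "slide": [0, 0, 0], "turn": [0, 0, 0]},
    {"gripper": 1, "slide": [0, 0, 0], "turn": [0, 0, 0]},
    {"gripper": 1, "slide": [0, 0, 0], "turn": [0, 0, 0]},
    {"gripper": 1, "slide": [0, 0, 0], "turn": [0, 0, 0]}
  ]
}}

```text
time_s: 2.68
position: [0.4274, 0.0481, 0.0442]
orientation: [179.9, 0.0, 92.0]
wrist_force: [0.1, 2.7, -2.0]
grip_width: 0.0086
grip_force: 38.9
```

```bash
python3 -c "
import numpy as np
t=np.linspace(0,1.48,38);y=-np.cos(t)*.256/.6;z=-np.sin(t)*.256/.6
import json
r=[{'gripper':1,'slide':[0,round(a,4),round(b,4)],'turn':[0,0,0]} for a,b in zip(np.diff(y),np.diff(z))]
print(json.dumps(r[:19]));print(json.dumps(r[19:]))"
```

```text
[{"gripper": 1, "slide": [0, 0.0003, -0.0171], "turn": [0, 0, 0]}, {"gripper": 1, "slide": [0, 0.001, -0.017], "turn": [0, 0, 0]}, {"gripper": 1, "slide": [0, 0.0017, -0.017], "turn": [0, 0, 0]}, {"gripper": 1, "slide": [0, 0.0024, -0.0169], "turn": [0, 0, 0]}, {"gripper": 1, "slide": [0, 0.0031, -0.0168], "turn": [0, 0, 0]}, {"gripper": 1, "slide": [0, 0.0037, -0.0167], "turn": [0, 0, 0]}, {"gripper": 1, "slide": [0, 0.0044, -0.0165], "turn": [0, 0, 0]}, {"gripper": 1, "slide": [0, 0.005, -0.0163], "turn": [0, 0, 0]}, {"gripper": 1, "slide": [0, 0.0057, -0.0161], "turn": [0, 0, 0]}, {"gripper": 1, "slide": [0, 0.0063, -0.0158], "turn": [0, 0, 0]}, {"gripper": 1, "slide": [0, 0.007, -0.0156], "turn": [0, 0, 0]}, {"gripper": 1, "slide": [0, 0.0076, -0.0153], "turn": [0, 0, 0]}, {"gripper": 1, "slide": [0, 0.0082, -0.015], "turn": [0, 0, 0]}, {"gripper": 1, "slide": [0, 0.0088, -0.0146], "turn": [0, 0, 0]}, {"gripper": 1, "slide": [0, 0.0094, -0.0143], "turn": [0, 0, 0]}, {"gripper": 1, "slide": [0, 0.0099, -0.0139], "turn": [0, 0, 0]}, {"gripper": 1, "slide": [0, 0.0105, -0.0135], "tu
[... 633 characters left out ...]
 [0, 0.0149, -0.0083], "turn": [0, 0, 0]}, {"gripper": 1, "slide": [0, 0.0152, -0.0077], "turn": [0, 0, 0]}, {"gripper": 1, "slide": [0, 0.0155, -0.0071], "turn": [0, 0, 0]}, {"gripper": 1, "slide": [0, 0.0158, -0.0065], "turn": [0, 0, 0]}, {"gripper": 1, "slide": [0, 0.016, -0.0059], "turn": [0, 0, 0]}, {"gripper": 1, "slide": [0, 0.0162, -0.0052], "turn": [0, 0, 0]}, {"gripper": 1, "slide": [0, 0.0164, -0.0046], "turn": [0, 0, 0]}, {"gripper": 1, "slide": [0, 0.0166, -0.0039], "turn": [0, 0, 0]}, {"gripper": 1, "slide": [0, 0.0168, -0.0032], "turn": [0, 0, 0]}, {"gripper": 1, "slide": [0, 0.0169, -0.0026], "turn": [0, 0, 0]}, {"gripper": 1, "slide": [0, 0.017, -0.0019], "turn": [0, 0, 0]}]
```

>>> {"fn": "servo_tool", "kwargs": {
  "series": [
    {"gripper": 1, "slide": [0, 0.0003, -0.0171], "turn": [0, 0, 0]},
    {"gripper": 1, "slide": [0, 0.001, -0.017], "turn": [0, 0, 0]},
    {"gripper": 1, "slide": [0, 0.0017, -0.017], "turn": [0, 0, 0]},
    {"gripper": 1, "slide": [0, 0.0024, -0.0169], "turn": [0, 0, 0]},
    {"gripper": 1, "slide": [0, 0.0031, -0.0168], "turn": [0, 0, 0]},
    {"gripper": 1, "slide": [0, 0.0037, -0.0167], "turn": [0, 0, 0]},
    {"gripper": 1, "slide": [0, 0.0044, -0.0165], "turn": [0, 0, 0]},
    {"gripper": 1, "slide": [0, 0.005, -0.0163], "turn": [0, 0, 0]},
    {"gripper": 1, "slide": [0, 0.0057, -0.0161], "turn": [0, 0, 0]},
    {"gripper": 1, "slide": [0, 0.0063, -0.0158], "turn": [0, 0, 0]},
    {"gripper": 1, "slide": [0, 0.007, -0.0156], "turn": [0, 0, 0]},
    {"gripper": 1, "slide": [0, 0.0076, -0.0153], "turn": [0, 0, 0]},
    {"gripper": 1, "slide": [0, 0.0082, -0.015], "turn": [0, 0, 0]},
    {"gripper": 1, "slide": [0, 0.0088, -0.0146], "turn": [0, 0, 0]},
    {"gripper": 1, "slide": [0, 0.0094, -0.0143], "turn": [0, 0, 0]},
    {"gripper": 1, "slide": [0, 0.0099, -0.0139], "turn": [0, 0, 0]},
    {"gripper": 1, "slide": [0, 0.0105, -0.0135], "turn": [0, 0, 0]},
    {"gripper": 1, "slide": [0, 0.011, -0.0131], "turn": [0, 0, 0]},
    {"gripper": 1, "slide": [0, 0.0115, -0.0126], "turn": [0, 0, 0]}
  ]
}}

```text
time_s: 4.27
position: [0.4967, 0.0506, 0.2197]
orientation: [-179.9, -0.0, 92.0]
wrist_force: [1.3, 0.5, -10.0]
grip_width: 0.0086
grip_force: 38.7
```

>>> {"fn": "servo_tool", "kwargs": {
  "series": [
    {"gripper": 1, "slide": [0, 0.012, -0.0121], "turn": [0, 0, 0]},
    {"gripper": 1, "slide": [0, 0.0125, -0.0116], "turn": [0, 0, 0]},
    {"gripper": 1, "slide": [0, 0.0129, -0.0111], "turn": [0, 0, 0]},
    {"gripper": 1, "slide": [0, 0.0134, -0.0106], "turn": [0, 0, 0]},
    {"gripper": 1, "slide": [0, 0.0138, -0.0101], "turn": [0, 0, 0]},
    {"gripper": 1, "slide": [0, 0.0142, -0.0095], "turn": [0, 0, 0]},
    {"gripper": 1, "slide": [0, 0.0145, -0.0089], "turn": [0, 0, 0]},
    {"gripper": 1, "slide": [0, 0.0149, -0.0083], "turn": [0, 0, 0]},
    {"gripper": 1, "slide": [0, 0.0152, -0.0077], "turn": [0, 0, 0]},
    {"gripper": 1, "slide": [0, 0.0155, -0.0071], "turn": [0, 0, 0]},
    {"gripper": 1, "slide": [0, 0.0158, -0.0065], "turn": [0, 0, 0]},
    {"gripper": 1, "slide": [0, 0.016, -0.0059], "turn": [0, 0, 0]},
    {"gripper": 1, "slide": [0, 0.0162, -0.0052], "turn": [0, 0, 0]},
    {"gripper": 1, "slide": [0, 0.0164, -0.0046], "turn": [0, 0, 0]},
    {"gripper": 1, "slide": [0, 0.0166, -0.0039], "turn": [0, 0, 0]},
    {"gripper": 1, "slide": [0, 0.0168, -0.0032], "turn": [0, 0, 0]},
    {"gripper": 1, "slide": [0, 0.0169, -0.0026], "turn": [0, 0, 0]},
    {"gripper": 1, "slide": [0, 0.017, -0.0019], "turn": [0, 0, 0]}
  ]
}}

```text
time_s: 5.77
position: [0.6587, 0.0562, 0.3007]
orientation: [180.0, 0.0, 92.0]
wrist_force: [-6.3, -0.2, 0.1]
grip_width: 0.0084
grip_force: 40.3
```

>>> {"fn": "servo_tool", "kwargs": {
  "series": [
    {"gripper": 0.5, "slide": [0, 0, 0], "turn": [0, 0, 0]},
    {"gripper": 0.5, "slide": [0, 0, 0], "turn": [0, 0, 0]},
    {"gripper": 0.5, "slide": [0, 0, 0], "turn": [0, 0, 0]},
    {"gripper": 0.5, "slide": [0, 0, -0.0375], "turn": [0, 0, 0]},
    {"gripper": 0.5, "slide": [0, 0, -0.0375], "turn": [0, 0, 0]},
    {"gripper": 0.5, "slide": [0.0579, -0.0053, 0], "turn": [0, 0, 0]},
    {"gripper": 0.5, "slide": [0.0579, -0.0053, 0], "turn": [0, 0, 0]},
    {"gripper": 0.5, "slide": [0.0579, -0.0053, 0], "turn": [0, 0, 0]},
    {"gripper": 0.5, "slide": [0.0579, -0.0053, 0], "turn": [0, 0, 0]},
    {"gripper": 0.5, "slide": [0.0579, -0.0053, 0], "turn": [0, 0, 0]},
    {"gripper": 0.5, "slide": [0.0579, -0.0053, 0], "turn": [0, 0, 0]},
    {"gripper": 0.5, "slide": [0, 0, 0.0567], "turn": [0, 0, 0]},
    {"gripper": 0.5, "slide": [0, 0, 0.0567], "turn": [0, 0, 0]},
    {"gripper": 0.5, "slide": [0, 0, 0.0567], "turn": [0, 0, 0]}
  ]
}}

```text
time_s: 6.93
position: [0.6322, 0.2646, 0.2403]
orientation: [179.9, -0.0, 92.1]
wrist_force: [1.1, 1.0, -0.1]
grip_width: 0.0429
grip_force: 0.0
```

>>> {"fn": "servo_tool", "kwargs": {
  "series": [
    {"gripper": 0.5, "slide": [0, 0, 0.0535], "turn": [0, 0, 0]},
    {"gripper": 0.5, "slide": [0, 0, 0.0535], "turn": [0, 0, 0]},
    {"gripper": 1, "slide": [0, 0, 0], "turn": [0, 0, 0]},
    {"gripper": 1, "slide": [0, 0, 0], "turn": [0, 0, 0]},
    {"gripper": 1, "slide": [0, 0, 0], "turn": [0, 0, 0]},
    {"gripper": 1, "slide": [0, 0, 0], "turn": [0, 0, 0]}
  ],
  "squeeze": 30
}}

```text
time_s: 7.43
position: [0.6328, 0.2638, 0.1777]
orientation: [-180.0, 0.0, 92.0]
wrist_force: [-4.0, -1.7, -8.0]
grip_width: 0.0147
grip_force: 30.4
```

```bash
python3 -c "
import numpy as np,json
t=np.linspace(0,1.6,17);R=.066/.6
x=R*np.cos(t);y=-R*np.sin(t)
print(json.dumps([{'gripper':1,'slide':[round(a,4),round(b,4),0],'turn':[0,0,0]} for a,b in zip(np.diff(x),np.diff(y))]))"
```

```text
[{"gripper": 1, "slide": [-0.0005, -0.011, 0], "turn": [0, 0, 0]}, {"gripper": 1, "slide": [-0.0016, -0.0109, 0], "turn": [0, 0, 0]}, {"gripper": 1, "slide": [-0.0027, -0.0107, 0], "turn": [0, 0, 0]}, {"gripper": 1, "slide": [-0.0038, -0.0103, 0], "turn": [0, 0, 0]}, {"gripper": 1, "slide": [-0.0048, -0.0099, 0], "turn": [0, 0, 0]}, {"gripper": 1, "slide": [-0.0057, -0.0094, 0], "turn": [0, 0, 0]}, {"gripper": 1, "slide": [-0.0067, -0.0088, 0], "turn": [0, 0, 0]}, {"gripper": 1, "slide": [-0.0075, -0.008, 0], "turn": [0, 0, 0]}, {"gripper": 1, "slide": [-0.0083, -0.0073, 0], "turn": [0, 0, 0]}, {"gripper": 1, "slide": [-0.0089, -0.0064, 0], "turn": [0, 0, 0]}, {"gripper": 1, "slide": [-0.0095, -0.0055, 0], "turn": [0, 0, 0]}, {"gripper": 1, "slide": [-0.01, -0.0045, 0], "turn": [0, 0, 0]}, {"gripper": 1, "slide": [-0.0104, -0.0035, 0], "turn": [0, 0, 0]}, {"gripper": 1, "slide": [-0.0107, -0.0024, 0], "turn": [0, 0, 0]}, {"gripper": 1, "slide": [-0.0109, -0.0013, 0], "turn": [0, 0, 0]}, {"gripper": 1, "slide": [-0.011, -0.0002, 0], "turn": [0, 0, 0]}]
```

>>> {"fn": "servo_tool", "kwargs": {
  "series": [
    {"gripper": 1, "slide": [-0.0005, -0.011, 0], "turn": [0, 0, 0]},
    {"gripper": 1, "slide": [-0.0016, -0.0109, 0], "turn": [0, 0, 0]},
    {"gripper": 1, "slide": [-0.0027, -0.0107, 0], "turn": [0, 0, 0]},
    {"gripper": 1, "slide": [-0.0038, -0.0103, 0], "turn": [0, 0, 0]},
    {"gripper": 1, "slide": [-0.0048, -0.0099, 0], "turn": [0, 0, 0]},
    {"gripper": 1, "slide": [-0.0057, -0.0094, 0], "turn": [0, 0, 0]},
    {"gripper": 1, "slide": [-0.0067, -0.0088, 0], "turn": [0, 0, 0]},
    {"gripper": 1, "slide": [-0.0075, -0.008, 0], "turn": [0, 0, 0]},
    {"gripper": 1, "slide": [-0.0083, -0.0073, 0], "turn": [0, 0, 0]},
    {"gripper": 1, "slide": [-0.0089, -0.0064, 0], "turn": [0, 0, 0]},
    {"gripper": 1, "slide": [-0.0095, -0.0055, 0], "turn": [0, 0, 0]},
    {"gripper": 1, "slide": [-0.01, -0.0045, 0], "turn": [0, 0, 0]},
    {"gripper": 1, "slide": [-0.0104, -0.0035, 0], "turn": [0, 0, 0]},
    {"gripper": 1, "slide": [-0.0107, -0.0024, 0], "turn": [0, 0, 0]},
    {"gripper": 1, "slide": [-0.0109, -0.0013, 0], "turn": [0, 0, 0]},
    {"gripper": 1, "slide": [-0.011, -0.0002, 0], "turn": [0, 0, 0]},
    {"gripper": 1, "slide": [-0.002, 0, 0], "turn": [0, 0, 0]}
  ]
}}

```text
time_s: 8.85
position: [0.5695, 0.1927, 0.1786]
orientation: [179.9, -0.1, 92.0]
wrist_force: [-3.8, 5.9, -1.5]
grip_width: 0.0147
grip_force: 30.3
```

>>> {"fn": "servo_tool", "kwargs": {
  "series": [
    {"gripper": 0.5, "slide": [0, 0, 0], "turn": [0, 0, 0]},
    {"gripper": 0.5, "slide": [0, 0, 0], "turn": [0, 0, 0]},
    {"gripper": 0.5, "slide": [0, 0, 0], "turn": [0, 0, 0]},
    {"gripper": 0.5, "slide": [0, 0, -0.0375], "turn": [0, 0, 0]},
    {"gripper": 0.5, "slide": [0, 0, -0.0375], "turn": [0, 0, 0]},
    {"gripper": 0.3, "slide": [0, -0.06, 0], "turn": [0, 0, 0]},
    {"gripper": 0.1, "slide": [0, -0.06, 0], "turn": [0, 0, 0]},
    {"gripper": 0, "slide": [0, -0.06, 0], "turn": [0, 0, 0]}
  ]
}}

```text
time_s: 9.52
position: [0.4607, 0.1885, 0.2223]
orientation: [179.9, 0.0, 92.0]
wrist_force: [-0.0, 1.0, -0.1]
grip_width: 0.077
grip_force: 0.0
```

Run:
```python
from workcell import bot
import cv2
c=bot.capture("scene");cv2.imwrite("pics/s1.png",cv2.resize(c["color"][80:320,150:470],None,fx=2.4,fy=2.4)[:,:,::-1])
```

```text
(no output)
```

View pics/s1.png

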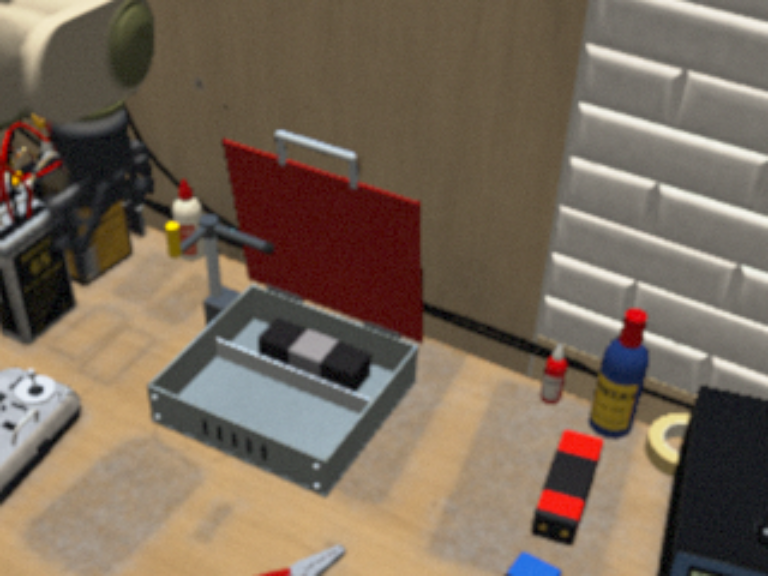

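The view shows the lid standing open with the prop leg (205,218)–(270,247) swung in front of it. The front bay is empty. Next, the blue pack.

>>> {"fn": "servo_tool", "kwargs": {
  "series": [
    {"gripper": 0, "slide": [-0.0648, -0.0076, 0], "turn": [0, 0, 0]},
    {"gripper": 0, "slide": [-0.0648, -0.0076, 0], "turn": [0, 0, 0]},
    {"gripper": 0, "slide": [-0.0648, -0.0076, 0], "turn": [0, 0, 0]},
    {"gripper": 0, "slide": [-0.0648, -0.0076, 0], "turn": [0, 0, 0]},
    {"gripper": 0, "slide": [-0.0648, -0.0076, 0], "turn": [0, 0, 0]},
    {"gripper": 0, "slide": [-0.0648, -0.0076, 0], "turn": [0, 0, 0]},
    {"gripper": 0, "slide": [-0.0648, -0.0076, 0], "turn": [0, 0, 0]},
    {"gripper": 0, "slide": [-0.0648, -0.0076, 0], "turn": [0, 0, 0]},
    {"gripper": 0, "slide": [-0.0648, -0.0076, 0], "turn": [0, 0, 0]},
    {"gripper": 0, "slide": [-0.0648, -0.0076, 0], "turn": [0, 0, 0]},
    {"gripper": 0, "slide": [-0.0648, -0.0076, 0], "turn": [0, 0, 0]},
    {"gripper": 0, "slide": [-0.0648, -0.0076, 0], "turn": [0, 0, 0]},
    {"gripper": 0, "slide": [-0.0648, -0.0076, 0], "turn": [0, 0, 0]},
    {"gripper": 0, "slide": [0, 0, 0], "turn": [0, 0, 0.246]},
    {"gripper": 0, "slide": [0, 0, 0], "turn": [0, 0, 0.246]},
    {"gripper": 0, "slide": [0, 0, 0], "turn": [0, 0, 0.246]},
    {"gripper": 0, "slide": [0, 0, 0], "turn": [0, 0, 0.246]},
    {"gripper": 0, "slide": [0, 0, 0], "turn": [0, 0, 0.246]},
    {"gripper": 0, "slide": [0, 0, 0], "turn": [0, 0, 0.246]},
    {"gripper": 0, "slide": [0, 0, 0], "turn": [0, 0, 0.246]}
  ]
}}

```text
time_s: 11.23
position: [0.4205, -0.3189, 0.2224]
orientation: [179.9, 0.0, 42.4]
wrist_force: [-1.1, 0.3, -0.9]
grip_width: 0.0852
grip_force: 0.0
```

>>> {"fn": "servo_tool", "kwargs": {
  "series": [
    {"gripper": 0, "slide": [0, 0, 0.03], "turn": [0, 0, 0.224]},
    {"gripper": 0, "slide": [0, 0, 0.03], "turn": [0, 0, 0.224]},
    {"gripper": 0, "slide": [0, 0, 0.03], "turn": [0, 0, 0.224]},
    {"gripper": 0, "slide": [0, 0, 0.03], "turn": [0, 0, 0.224]},
    {"gripper": 0, "slide": [0, 0, 0.03], "turn": [0, 0, 0.224]},
    {"gripper": 0, "slide": [0, 0, 0.03], "turn": [0, 0, 0.224]},
    {"gripper": 0, "slide": [0, 0, 0.03], "turn": [0, 0, 0.224]},
    {"gripper": 0, "slide": [0, 0, 0.049], "turn": [0, 0, 0]},
    {"gripper": 0, "slide": [0, 0, 0.049], "turn": [0, 0, 0]},
    {"gripper": 0, "slide": [0, 0, 0.049], "turn": [0, 0, 0]},
    {"gripper": 0, "slide": [0, 0, 0], "turn": [0, 0, 0]},
    {"gripper": 1, "slide": [0, 0, 0], "turn": [0, 0, 0]},
    {"gripper": 1, "slide": [0, 0, 0], "turn": [0, 0, 0]},
    {"gripper": 1, "slide": [0, 0, 0], "turn": [0, 0, 0]},
    {"gripper": 1, "slide": [0, 0, 0], "turn": [0, 0, 0]},
    {"gripper": 1, "slide": [0, 0, 0], "turn": [0, 0, 0]}
  ],
  "squeeze": 50
}}

```text
time_s: 12.57
position: [0.4212, -0.3196, 0.0098]
orientation: [179.8, -0.2, -2.2]
wrist_force: [0.5, -0.3, 7.5]
grip_width: 0.0461
grip_force: 52.7
```

>>> {"fn": "servo_tool", "kwargs": {
  "series": [
    {"gripper": 1, "slide": [0, 0, -0.0667], "turn": [0, 0, 0]},
    {"gripper": 1, "slide": [0, 0, -0.0667], "turn": [0, 0, 0]},
    {"gripper": 1, "slide": [0, 0, -0.0667], "turn": [0, 0, 0]},
    {"gripper": 1, "slide": [0.0058, -0.0619, 0], "turn": [0, 0, 0]},
    {"gripper": 1, "slide": [0.0058, -0.0619, 0], "turn": [0, 0, 0]},
    {"gripper": 1, "slide": [0.0058, -0.0619, 0], "turn": [0, 0, 0]},
    {"gripper": 1, "slide": [0.0058, -0.0619, 0], "turn": [0, 0, 0]},
    {"gripper": 1, "slide": [0.0058, -0.0619, 0], "turn": [0, 0, 0]},
    {"gripper": 1, "slide": [0.0058, -0.0619, 0], "turn": [0, 0, 0]},
    {"gripper": 1, "slide": [0.0058, -0.0619, 0], "turn": [0, 0, 0]},
    {"gripper": 1, "slide": [0.0058, -0.0619, 0], "turn": [0, 0, 0]},
    {"gripper": 1, "slide": [0.0058, -0.0619, 0], "turn": [0, 0, 0]},
    {"gripper": 1, "slide": [0.0058, -0.0619, 0], "turn": [0, 0, 0]},
    {"gripper": 1, "slide": [0, 0, 0], "turn": [0, 0, -0.235]},
    {"gripper": 1, "slide": [0, 0, 0], "turn": [0, 0, -0.235]},
    {"gripper": 1, "slide": [0, 0, 0], "turn": [0, 0, -0.235]},
    {"gripper": 1, "slide": [0, 0, 0], "turn": [0, 0, -0.235]},
    {"gripper": 1, "slide": [0, 0, 0], "turn": [0, 0, -0.235]},
    {"gripper": 1, "slide": [0, 0, 0], "turn": [0, 0, -0.235]},
    {"gripper": 1, "slide": [0, 0, 0], "turn": [0, 0, -0.235]}
  ]
}}

```text
time_s: 14.23
position: [0.4693, 0.0513, 0.1285]
orientation: [180.0, -0.0, 45.2]
wrist_force: [-0.4, 0.2, -4.0]
grip_width: 0.0457
grip_force: 55.1
```

>>> {"fn": "servo_tool", "kwargs": {
  "series": [
    {"gripper": 1, "slide": [0, 0, 0], "turn": [0, 0, -0.235]},
    {"gripper": 1, "slide": [0, 0, 0], "turn": [0, 0, -0.235]},
    {"gripper": 1, "slide": [0, 0, 0], "turn": [0, 0, -0.235]},
    {"gripper": 1, "slide": [0, 0, 0], "turn": [0, 0, -0.235]},
    {"gripper": 1, "slide": [0, 0, 0], "turn": [0, 0, -0.235]},
    {"gripper": 1, "slide": [0, 0, 0], "turn": [0, 0, -0.235]},
    {"gripper": 1, "slide": [0, 0, 0], "turn": [0, 0, -0.235]},
    {"gripper": 1, "slide": [0, 0, 0], "turn": [0, 0, 0]}
  ]
}}

```text
time_s: 14.9
position: [0.4693, 0.0513, 0.1284]
orientation: [180.0, 0.0, 92.3]
wrist_force: [0.0, -0.5, -4.3]
grip_width: 0.0461
grip_force: 55.0
```

>>> {"fn": "servo_tool", "kwargs": {
  "series": [
    {"gripper": 1, "slide": [-0.0038, 0.0447, 0], "turn": [0, 0, 0]},
    {"gripper": 1, "slide": [-0.0038, 0.0447, 0], "turn": [0, 0, 0]},
    {"gripper": 1, "slide": [0, 0, 0], "turn": [0, 0, 0]},
    {"gripper": 1, "slide": [0, 0, 0.05], "turn": [0, 0, 0]},
    {"gripper": 1, "slide": [0, 0, 0.05], "turn": [0, 0, 0]},
    {"gripper": 1, "slide": [0, 0, 0.04], "turn": [0, 0, 0]},
    {"gripper": 1, "slide": [0, 0, 0.015], "turn": [0, 0, 0]},
    {"gripper": 1, "slide": [0, 0, 0.015], "turn": [0, 0, 0]},
    {"gripper": 1, "slide": [0, 0, 0.015], "turn": [0, 0, 0]},
    {"gripper": 1, "slide": [0, 0, 0], "turn": [0, 0, 0]}
  ]
}}

```text
time_s: 15.73
position: [0.5231, 0.0486, 0.0162]
orientation: [-180.0, -0.0, 92.0]
wrist_force: [-1.0, -0.7, -4.4]
grip_width: 0.0462
grip_force: 54.9
```

>>> {"fn": "servo_tool", "kwargs": {
  "series": [
    {"gripper": 1, "slide": [0, 0, 0.0035], "turn": [0, 0, 0]},
    {"gripper": 1, "slide": [0, 0, 0], "turn": [0, 0, 0]},
    {"gripper": 0.3, "slide": [0, 0, 0], "turn": [0, 0, 0]},
    {"gripper": 0.3, "slide": [0, 0, 0], "turn": [0, 0, 0]},
    {"gripper": 0.3, "slide": [0, 0, 0], "turn": [0, 0, 0]},
    {"gripper": 0.3, "slide": [0, 0, -0.04], "turn": [0, 0, 0]},
    {"gripper": 0.3, "slide": [0, 0, -0.06], "turn": [0, 0, 0]},
    {"gripper": 0.3, "slide": [0, -0.03, -0.06], "turn": [0, 0, 0]},
    {"gripper": 0.3, "slide": [0, -0.03, -0.06], "turn": [0, 0, 0]},
    {"gripper": 0.3, "slide": [0, -0.03, -0.06], "turn": [0, 0, 0]},
    {"gripper": 0.4, "slide": [0, -0.03, -0.06], "turn": [0, 0, 0]}
  ]
}}

```text
time_s: 16.65
position: [0.4501, 0.0461, 0.2207]
orientation: [179.9, 0.0, 92.0]
wrist_force: [1.0, 0.3, 0.1]
grip_width: 0.0516
grip_force: 0.0
```

Run:
```python
from workcell import bot
import cv2
c=bot.capture("scene");cv2.imwrite("pics/s2.png",cv2.resize(c["color"][100:320,150:430],None,fx=2.6,fy=2.6)[:,:,::-1])
```

```text
(no output)
```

View pics/s2.png

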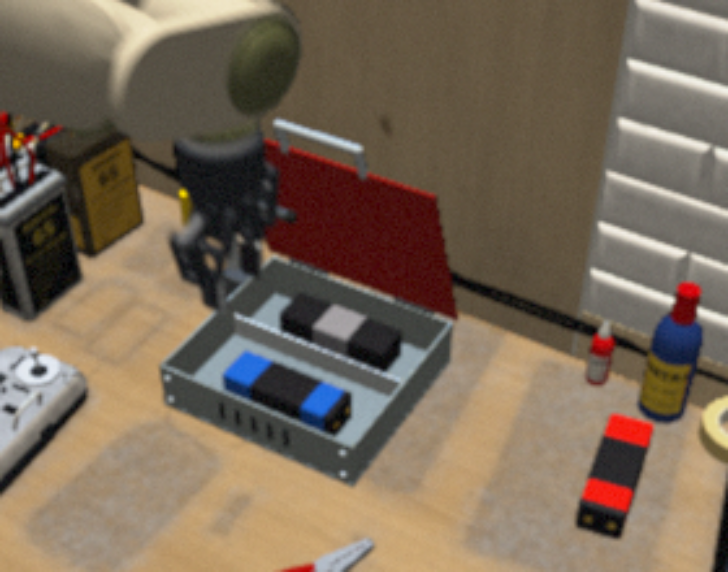

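The picture shows the blue pack lying flat in the front bay at about (288,392) and the red pack untouched at (615,475). With the lid now lower, the gripper body would come close to it at the knob. I'll tilt the tool sideways and check the clearances first.

```bash
cat > plan.py <<'E'
import numpy as np,json
from scipy.spatial.transform import Rotation as Ro
R0=Ro.from_euler("xyz",[180,0,92],degrees=True)
ex=np.array([np.cos(np.radians(2)),np.sin(np.radians(2)),0]);ey=np.array([-ex[1],ex[0],0])
def rot(t): return R0*Ro.from_rotvec([0,-np.radians(t),0])
def tcp(g,t): return np.array(g)+.019*rot(t).as_matrix()[:,2]
def rows(p0,R,wps,grip):
    out=[];p0=np.array(p0)
    for p,t in wps:
        R1=rot(t);s=R.inv().apply(p-p0)/.6;w=(R.inv()*R1).as_rotvec()/.5
        assert np.linalg.norm(s)*.6<.0417 and np.linalg.norm(w)*.5<.1249,(s,w)
        s=s.round(4);w=w.round(3)
        out.append({"gripper":grip,"slide":s.tolist(),"turn":w.tolist()})
        p0=p0+R.apply(s*.6);R=R*Ro.from_rotvec(w*.5)
    print(json.dumps(out),p0.round(4));return p0,R
post=np.array([.573,.0503,0])+.067*ex+.145*ey
E
python3 - <<'E'
from plan import *
import h
for n in("top","scene"):
    P=h.pts(np.load(n+"0.npz"));x,y,z=np.moveaxis(P,-1,0)
    m=(x>.5)&(x<.72)&(y>.30)&(y<.5)&(z<.5);print(n,np.percentile(z[m],[90,99,100]).round(3), [np.round(z[m&(y>a)&(y<a+.04)].max(),3) for a in(.3,.34,.38,.42,.46)])
G=post-.066*ex+[0,0,.2];print("knob in",G)
T=35;zt=rot(T).as_matrix()[:,2]
hov=tcp(G,T)-.065*zt;p=np.array([.4501,.0461,.2207])
n=7;W=[(p+(hov-p)*k/n,T*min(1,k/5.)) for k in range(1,n+1)]+[(hov+zt*.065*k/3,T) for k in(1,2,3)]
rows(p,rot(0),W,0.45)
E
```

```text
top [0.196 0.306 0.317] [np.float64(0.009), np.float64(0.156), np.float64(0.317), np.float64(0.314), np.float64(0.271)]
scene [0.198 0.298 0.316] [np.float64(0.007), np.float64(0.15), np.float64(0.316), np.float64(0.314), np.float64(0.257)]
knob in [0.56893896 0.19524657 0.2       ]
[{"gripper": 0.45, "slide": [0.0408, 0.0295, -0.004], "turn": [0.0, -0.244, 0.0]}, {"gripper": 0.45, "slide": [0.04, 0.0295, -0.009], "turn": [-0.0, -0.245, -0.0]}, {"gripper": 0.45, "slide": [0.0386, 0.0296, -0.0138], "turn": [-0.0, -0.244, -0.0]}, {"gripper": 0.45, "slide": [0.0366, 0.0295, -0.0184], "turn": [0.0, -0.244, -0.0]}, {"gripper": 0.45, "slide": [0.0341, 0.0295, -0.0227], "turn": [-0.0, -0.245, -0.0]}, {"gripper": 0.45, "slide": [0.0311, 0.0295, -0.0267], "turn": [0.0, 0.0, -0.0]}, {"gripper": 0.45, "slide": [0.0311, 0.0295, -0.0267], "turn": [0.0, 0.0, -0.0]}, {"gripper": 0.45, "slide": [-0.0, 0.0, 0.0361], "turn": [0.0, 0.0, -0.0]}, {"gripper": 0.45, "slide": [-0.0, 0.0, 0.0361], "turn": [0.0, 0.0, -0.0]}, {"gripper": 0.45, "slide": [-0.0, 0.0, 0.0361], "turn": [0.0, 0.0, -0.0]}] [0.5693 0.1844 0.1844]
```

>>> {"fn": "servo_tool", "kwargs": {
  "series": [
    {"gripper": 0.45, "slide": [0.0408, 0.0295, -0.004], "turn": [0, -0.244, 0]},
    {"gripper": 0.45, "slide": [0.04, 0.0295, -0.009], "turn": [0, -0.245, 0]},
    {"gripper": 0.45, "slide": [0.0386, 0.0296, -0.0138], "turn": [0, -0.244, 0]},
    {"gripper": 0.45, "slide": [0.0366, 0.0295, -0.0184], "turn": [0, -0.244, 0]},
    {"gripper": 0.45, "slide": [0.0341, 0.0295, -0.0227], "turn": [0, -0.245, 0]},
    {"gripper": 0.45, "slide": [0.0311, 0.0295, -0.0267], "turn": [0, 0, 0]},
    {"gripper": 0.45, "slide": [0.0311, 0.0295, -0.0267], "turn": [0, 0, 0]},
    {"gripper": 0.45, "slide": [0, 0, 0], "turn": [0, 0, 0]}
  ]
}}

```text
time_s: 17.37
position: [0.5709, 0.2257, 0.2342]
orientation: [179.9, 35.0, 92.2]
wrist_force: [1.0, 0.4, 0.2]
grip_width: 0.0471
grip_force: 0.0
```

Run:
```python
from workcell import bot
import cv2,h,numpy as np
s=bot.observe();print(np.round(s["position"],4),np.round(s["joint_positions"],1))
for n in("top","scene"):
    c=bot.capture(n);P=h.pts(c);hsv=cv2.cvtColor(c["color"],cv2.COLOR_RGB2HSV).astype(int);H,S,V=[hsv[...,i] for i in range(3)];x,y,z=np.moveaxis(P,-1,0)
    m=(H>18)&(H<36)&(S>110)&(V>90)&(z>.15)&(z<.22)&(abs(x-.57)<.04)&(abs(y-.195)<.04)
    if m.sum(): print("knob",m.sum(),P[m].mean(0).round(4))
    m=((H<6)|(H>174))&(S>150)&(V>50)&(z>.09)&(z<.29)&(x>.55)&(x<.72)&(abs(y-.05)<.13);q=P[m];print("lid",m.sum())
    if m.sum()>50:
        f=np.polyfit(q[:,2],q[:,0]+.0349*(q[:,1]-.05),1);print("angle",np.arctan2(1,-f[0]))
cv2.imwrite("pics/s3.png",cv2.resize(c["color"][60:300,140:400],None,fx=2.4,fy=2.4)[:,:,::-1])
```

```text
[0.5709 0.2257 0.2342] [ 23.4  36.6  55.6 -32.9 100.1  18.8]
knob 44 [0.568  0.1946 0.197 ]
lid 559
angle 1.2201850605018665
knob 80 [0.5644 0.1955 0.1897]
lid 2839
angle 1.2275938246226104
```

View pics/s3.png

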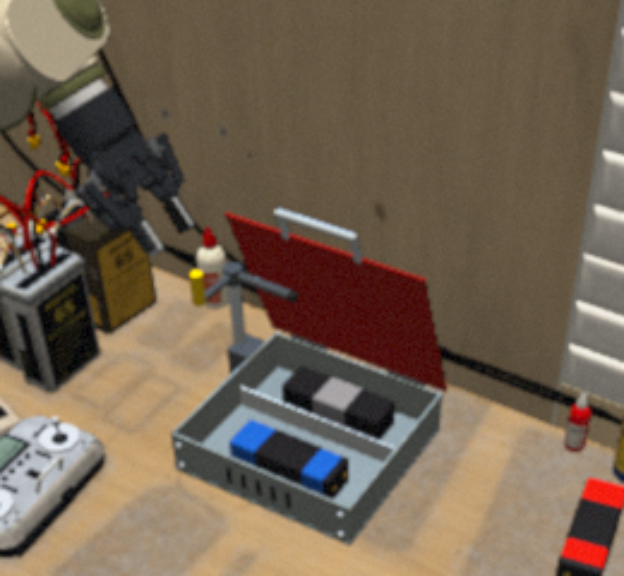

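The picture shows the lid resting on the prop leg at (295,292), with the knob at (197,287) below the tilted gripper. I descend with a small correction.

>>> {"fn": "servo_tool", "kwargs": {
  "series": [
    {"gripper": 0.45, "slide": [-0.0085, -0.0025, 0], "turn": [0, 0, 0]},
    {"gripper": 0.45, "slide": [0, 0, 0.0361], "turn": [0, 0, 0]},
    {"gripper": 0.45, "slide": [0, 0, 0.0361], "turn": [0, 0, 0]},
    {"gripper": 0.45, "slide": [0, 0, 0.0361], "turn": [0, 0, 0]},
    {"gripper": 0.45, "slide": [0, 0, 0], "turn": [0, 0, 0]}
  ]
}}

```text
time_s: 17.88
position: [0.5675, 0.1768, 0.1832]
orientation: [-179.6, 35.1, 92.1]
wrist_force: [-0.6, 0.4, -0.0]
grip_width: 0.0472
grip_force: 0.0
```

Run:
```python
from workcell import bot
import numpy as np
for i in range(2):
    s=bot.observe();print(s["time_s"],np.round(s["position"],4),np.round(s["orientation"],1),np.round(s["joint_positions"],2),np.round(s["joint_velocities"],1)); 
    if i==0: bot.capture("wrist")
```

```text
17.8833 [0.5675 0.1768 0.1832] [-179.6   35.1   92.1] [ 19.55  36.1   65.29 -33.13  90.79  20.76] [ 2.  -0.7 -5.9  0.3  5.  -1.1]
17.9333 [0.5682 0.1782 0.1851] [-179.8   35.1   92. ] [ 19.64  36.06  65.02 -33.12  90.96  20.73] [ 1.6 -0.9 -4.6  0.1  1.8 -0.3]
```

>>> {"fn": "servo_tool", "kwargs": {
  "series": [
    {"gripper": 0.45, "slide": [0, 0, 0], "turn": [0, 0, 0]},
    {"gripper": 0.45, "slide": [0, 0, 0], "turn": [0, 0, 0]},
    {"gripper": 0.45, "slide": [0, 0, 0], "turn": [0, 0, 0]}
  ]
}}

```text
time_s: 18.18
position: [0.5693, 0.1807, 0.1866]
orientation: [179.8, 35.0, 92.0]
wrist_force: [0.0, 0.2, 0.7]
grip_width: 0.0474
grip_force: 0.0
```

>>> {"fn": "servo_tool", "kwargs": {
  "series": [
    {"gripper": 0.45, "slide": [0.0078, 0, 0], "turn": [0, 0, 0]},
    {"gripper": 1, "slide": [0, 0, 0], "turn": [0, 0, 0]},
    {"gripper": 1, "slide": [0, 0, 0], "turn": [0, 0, 0]},
    {"gripper": 1, "slide": [0, 0, 0], "turn": [0, 0, 0]},
    {"gripper": 1, "slide": [0, 0, 0], "turn": [0, 0, 0]}
  ],
  "squeeze": 40
}}

```text
time_s: 18.6
position: [0.5696, 0.1844, 0.1827]
orientation: [179.9, 35.0, 92.0]
wrist_force: [4.8, 3.1, -0.9]
grip_width: 0.0148
grip_force: 39.0
```

Run:
```python
from plan import *
N=19;W=[]
for k in range(1,N+1):
    a=1.60*k/N; g=post+.066*(-ex*np.cos(a)+ey*np.sin(a))+[0,0,.2]
    W.append((tcp(g,35*max(0,1-a/.8)),35*max(0,1-a/.8)))
print(tcp(post-.066*ex+[0,0,.2],35))
rows(tcp(post-.066*ex+[0,0,.2],35),rot(35),W,1)
```

```text
[0.5693193  0.18435526 0.18443611]
[{"gripper": 1, "slide": [0.0096, 0.0004, -0.0054], "turn": [0.0, 0.129, 0.0]}, {"gripper": 1, "slide": [0.0099, 0.0012, -0.0048], "turn": [0.0, 0.128, 0.0]}, {"gripper": 1, "slide": [0.0101, 0.0019, -0.0043], "turn": [0.0, 0.129, 0.0]}, {"gripper": 1, "slide": [0.0101, 0.0027, -0.0036], "turn": [0.0, 0.128, 0.0]}, {"gripper": 1, "slide": [0.0101, 0.0034, -0.0031], "turn": [0.0, 0.129, 0.0]}, {"gripper": 1, "slide": [0.01, 0.0041, -0.0024], "turn": [0.0, 0.129, 0.0]}, {"gripper": 1, "slide": [0.0097, 0.0049, -0.0018], "turn": [0.0, 0.128, 0.0]}, {"gripper": 1, "slide": [0.0094, 0.0054, -0.0013], "turn": [-0.0, 0.129, 0.0]}, {"gripper": 1, "slide": [0.009, 0.0061, -0.0007], "turn": [-0.0, 0.128, 0.0]}, {"gripper": 1, "slide": [0.0075, 0.0067, -0.0003], "turn": [-0.0, 0.065, 0.0]}, {"gripper": 1, "slide": [0.0059, 0.0071, 0.0], "turn": [-0.0, -0.0, 0.0]}, {"gripper": 1, "slide": [0.0052, 0.0076, 0.0], "turn": [-0.0, -0.0, 0.0]}, {"gripper": 1, "slide": [0.0046, 0.0081, 0.0], "turn": [-0.0, -0.0, 0.0]}, {"gripper": 1, "slide": [0.0039, 0.0084, 0.0], "turn": [-0.0, -0.0, 0.0]}, {"gripper": 1, "slide": [0.0032, 0.0087, 0.0], "turn": [-0.0, -0.0, 0.0]}, {"gripper": 1, "slide": [0.0024, 0.0089, 0.0], "turn": [-0.0, -0.0, 0.0]}, {"gripper": 1, "slide": [0.0017, 0.0091, 0.0], "turn": [-0.0, -0.0, 0.0]}, {"gripper": 1, "slide": [0.0009, 0.0093, 0.0], "turn": [-0.0, -0.0, 0.0]}, {"gripper": 1, "slide": [0.0001, 0.0092, 0.0], "turn": [-0.0, -0.0, 0.0]}] [0.6345 0.2636 0.181 ]
```

>>> {"fn": "servo_tool", "kwargs": {
  "series": [
    {"gripper": 1, "slide": [0.0096, 0.0004, -0.0054], "turn": [0, 0.129, 0]},
    {"gripper": 1, "slide": [0.0099, 0.0012, -0.0048], "turn": [0, 0.128, 0]},
    {"gripper": 1, "slide": [0.0101, 0.0019, -0.0043], "turn": [0, 0.129, 0]},
    {"gripper": 1, "slide": [0.0101, 0.0027, -0.0036], "turn": [0, 0.128, 0]},
    {"gripper": 1, "slide": [0.0101, 0.0034, -0.0031], "turn": [0, 0.129, 0]},
    {"gripper": 1, "slide": [0.01, 0.0041, -0.0024], "turn": [0, 0.129, 0]},
    {"gripper": 1, "slide": [0.0097, 0.0049, -0.0018], "turn": [0, 0.128, 0]},
    {"gripper": 1, "slide": [0.0094, 0.0054, -0.0013], "turn": [0, 0.129, 0]},
    {"gripper": 1, "slide": [0.009, 0.0061, -0.0007], "turn": [0, 0.128, 0]},
    {"gripper": 1, "slide": [0.0075, 0.0067, -0.0003], "turn": [0, 0.065, 0]},
    {"gripper": 1, "slide": [0.0059, 0.0071, 0], "turn": [0, 0, 0]},
    {"gripper": 1, "slide": [0.0052, 0.0076, 0], "turn": [0, 0, 0]},
    {"gripper": 1, "slide": [0.0046, 0.0081, 0], "turn": [0, 0, 0]},
    {"gripper": 1, "slide": [0.0039, 0.0084, 0], "turn": [0, 0, 0]},
    {"gripper": 1, "slide": [0.0032, 0.0087, 0], "turn": [0, 0, 0]},
    {"gripper": 1, "slide": [0.0024, 0.0089, 0], "turn": [0, 0, 0]},
    {"gripper": 1, "slide": [0.0017, 0.0091, 0], "turn": [0, 0, 0]},
    {"gripper": 1, "slide": [0.0009, 0.0093, 0], "turn": [0, 0, 0]},
    {"gripper": 1, "slide": [0.0001, 0.0092, 0], "turn": [0, 0, 0]},
    {"gripper": 1, "slide": [0, 0, 0], "turn": [0, 0, 0]}
  ]
}}

```text
time_s: 20.27
position: [0.6328, 0.2658, 0.1788]
orientation: [-179.8, -0.2, 92.1]
wrist_force: [-3.8, 11.3, -0.2]
grip_width: 0.0146
grip_force: 40.2
```

>>> {"fn": "servo_tool", "kwargs": {
  "series": [
    {"gripper": 0.5, "slide": [0, 0, 0], "turn": [0, 0, 0]},
    {"gripper": 0.5, "slide": [0, 0, 0], "turn": [0, 0, 0]},
    {"gripper": 0.5, "slide": [0, 0, 0], "turn": [0, 0, 0]},
    {"gripper": 0.5, "slide": [0, 0, -0.04], "turn": [0, 0, 0]},
    {"gripper": 0.5, "slide": [0, 0, -0.06], "turn": [0, 0, 0]},
    {"gripper": 0.5, "slide": [0, 0, -0.06], "turn": [0, 0, 0]},
    {"gripper": 0.5, "slide": [0, -0.06, 0], "turn": [0, 0, 0]},
    {"gripper": 0.5, "slide": [0, -0.06, 0], "turn": [0, 0, 0]},
    {"gripper": 0.5, "slide": [0, -0.06, 0], "turn": [0, 0, 0]},
    {"gripper": 0.5, "slide": [0, -0.06, 0], "turn": [0, 0, 0]},
    {"gripper": 0.5, "slide": [0, -0.06, 0], "turn": [0, 0, 0]},
    {"gripper": 0.5, "slide": [0, -0.06, 0], "turn": [0, 0, 0]}
  ]
}}

```text
time_s: 21.27
position: [0.4164, 0.2549, 0.2752]
orientation: [180.0, 0.0, 92.0]
wrist_force: [0.0, 0.3, -0.0]
grip_width: 0.0428
grip_force: 0.0
```

```bash
cat > look.py <<'E'
from workcell import bot
import cv2,h,numpy as np,sys
print(bot.observe()["time_s"])
for n in("top","scene"):
    c=bot.capture(n);P=h.pts(c);hsv=cv2.cvtColor(c["color"],cv2.COLOR_RGB2HSV).astype(int);H,S,V=[hsv[...,i] for i in range(3)];x,y,z=np.moveaxis(P,-1,0)
    m=(H>18)&(H<36)&(S>110)&(V>90)&(z>.15)&(z<.22)&(abs(x-.6)<.08)&(abs(y-.23)<.06)
    if m.sum(): print(n,"knob",m.sum(),P[m].mean(0).round(4))
    m=((H<6)|(H>174))&(S>150)&(V>50)&(z>.055)&(z<.29)&(x>.4)&(x<.72)&(abs(y-.05)<.13);q=P[m]
    if m.sum()>50:
        xx=q[:,0]+.0349*(q[:,1]-.05);C=np.cov(xx,q[:,2]);w,v=np.linalg.eigh(C);d=v[:,1];print(n,"lid",m.sum(),"angle",np.arctan(-d[1]/d[0]),"z mean",q[:,2].mean())
if len(sys.argv)>1: cv2.imwrite(sys.argv[1],cv2.resize(c["color"][60:300,140:400],None,fx=2.4,fy=2.4)[:,:,::-1])
E
python3 look.py
```

```text
21.2667
top knob 46 [0.6312 0.2611 0.1961]
top lid 1561 angle 1.0980036465075267 z mean 0.18480848522847348
scene knob 63 [0.6283 0.2618 0.1916]
scene lid 2358 angle 1.1001259657339229 z mean 0.18003759343273723
```

>>> {"fn": "servo_tool", "kwargs": {
  "series": [
    {"gripper": 0.5, "slide": [0, 0, 0], "turn": [0, 0, 0]},
    {"gripper": 0.5, "slide": [0, 0, 0], "turn": [0, 0, 0]},
    {"gripper": 0.5, "slide": [0, 0, 0], "turn": [0, 0, 0]},
    {"gripper": 0.5, "slide": [0, 0, 0], "turn": [0, 0, 0]},
    {"gripper": 0.5, "slide": [0, 0, 0], "turn": [0, 0, 0]},
    {"gripper": 0.5, "slide": [0, 0, 0], "turn": [0, 0, 0]},
    {"gripper": 0.5, "slide": [0, 0, 0], "turn": [0, 0, 0]},
    {"gripper": 0.5, "slide": [0, 0, 0], "turn": [0, 0, 0]},
    {"gripper": 0.5, "slide": [0, 0, 0], "turn": [0, 0, 0]},
    {"gripper": 0.5, "slide": [0, 0, 0], "turn": [0, 0, 0]},
    {"gripper": 0.5, "slide": [0, 0, 0], "turn": [0, 0, 0]},
    {"gripper": 0.5, "slide": [0, 0, 0], "turn": [0, 0, 0]},
    {"gripper": 0.5, "slide": [0, 0, 0], "turn": [0, 0, 0]},
    {"gripper": 0.5, "slide": [0, 0, 0], "turn": [0, 0, 0]},
    {"gripper": 0.5, "slide": [0, 0, 0], "turn": [0, 0, 0]},
    {"gripper": 0.5, "slide": [0, 0, 0], "turn": [0, 0, 0]},
    {"gripper": 0.5, "slide": [0, 0, 0], "turn": [0, 0, 0]},
    {"gripper": 0.5, "slide": [0, 0, 0], "turn": [0, 0, 0]},
    {"gripper": 0.5, "slide": [0, 0, 0], "turn": [0, 0, 0]},
    {"gripper": 0.5, "slide": [0, 0, 0], "turn": [0, 0, 0]}
  ]
}}

```text
time_s: 23.03
position: [0.4182, 0.2556, 0.2752]
orientation: [180.0, 0.0, 92.0]
wrist_force: [-0.1, 0.6, -0.0]
grip_width: 0.0426
grip_force: 0.0
```

>>> {"fn": "servo_tool", "kwargs": {
  "series": [
    {"gripper": 0.5, "slide": [0, 0, 0], "turn": [0, 0, 0]},
    {"gripper": 0.5, "slide": [0, 0, 0], "turn": [0, 0, 0]},
    {"gripper": 0.5, "slide": [0, 0, 0], "turn": [0, 0, 0]},
    {"gripper": 0.5, "slide": [0, 0, 0], "turn": [0, 0, 0]},
    {"gripper": 0.5, "slide": [0, 0, 0], "turn": [0, 0, 0]},
    {"gripper": 0.5, "slide": [0, 0, 0], "turn": [0, 0, 0]},
    {"gripper": 0.5, "slide": [0, 0, 0], "turn": [0, 0, 0]},
    {"gripper": 0.5, "slide": [0, 0, 0], "turn": [0, 0, 0]},
    {"gripper": 0.5, "slide": [0, 0, 0], "turn": [0, 0, 0]},
    {"gripper": 0.5, "slide": [0, 0, 0], "turn": [0, 0, 0]},
    {"gripper": 0.5, "slide": [0, 0, 0], "turn": [0, 0, 0]},
    {"gripper": 0.5, "slide": [0, 0, 0], "turn": [0, 0, 0]},
    {"gripper": 0.5, "slide": [0, 0, 0], "turn": [0, 0, 0]},
    {"gripper": 0.5, "slide": [0, 0, 0], "turn": [0, 0, 0]},
    {"gripper": 0.5, "slide": [0, 0, 0], "turn": [0, 0, 0]},
    {"gripper": 0.5, "slide": [0, 0, 0], "turn": [0, 0, 0]},
    {"gripper": 0.5, "slide": [0, 0, 0], "turn": [0, 0, 0]},
    {"gripper": 0.5, "slide": [0, 0, 0], "turn": [0, 0, 0]},
    {"gripper": 0.5, "slide": [0, 0, 0], "turn": [0, 0, 0]},
    {"gripper": 0.5, "slide": [0, 0, 0], "turn": [0, 0, 0]}
  ]
}}

```text
time_s: 24.7
position: [0.4182, 0.2556, 0.2752]
orientation: [-180.0, 0.0, 92.0]
wrist_force: [0.8, 0.2, -0.1]
grip_width: 0.0423
grip_force: 0.0
```

>>> {"fn": "servo_tool", "kwargs": {
  "series": [
    {"gripper": 0.5, "slide": [0, 0, 0], "turn": [0, 0, 0]},
    {"gripper": 0.5, "slide": [0, 0, 0], "turn": [0, 0, 0]},
    {"gripper": 0.5, "slide": [0, 0, 0], "turn": [0, 0, 0]},
    {"gripper": 0.5, "slide": [0, 0, 0], "turn": [0, 0, 0]},
    {"gripper": 0.5, "slide": [0, 0, 0], "turn": [0, 0, 0]},
    {"gripper": 0.5, "slide": [0, 0, 0], "turn": [0, 0, 0]},
    {"gripper": 0.5, "slide": [0, 0, 0], "turn": [0, 0, 0]},
    {"gripper": 0.5, "slide": [0, 0, 0], "turn": [0, 0, 0]},
    {"gripper": 0.5, "slide": [0, 0, 0], "turn": [0, 0, 0]},
    {"gripper": 0.5, "slide": [0, 0, 0], "turn": [0, 0, 0]},
    {"gripper": 0.5, "slide": [0, 0, 0], "turn": [0, 0, 0]},
    {"gripper": 0.5, "slide": [0, 0, 0], "turn": [0, 0, 0]},
    {"gripper": 0.5, "slide": [0, 0, 0], "turn": [0, 0, 0]},
    {"gripper": 0.5, "slide": [0, 0, 0], "turn": [0, 0, 0]},
    {"gripper": 0.5, "slide": [0, 0, 0], "turn": [0, 0, 0]},
    {"gripper": 0.5, "slide": [0, 0, 0], "turn": [0, 0, 0]},
    {"gripper": 0.5, "slide": [0, 0, 0], "turn": [0, 0, 0]},
    {"gripper": 0.5, "slide": [0, 0, 0], "turn": [0, 0, 0]},
    {"gripper": 0.5, "slide": [0, 0, 0], "turn": [0, 0, 0]},
    {"gripper": 0.5, "slide": [0, 0, 0], "turn": [0, 0, 0]}
  ]
}}

```text
time_s: 26.37
position: [0.4182, 0.2556, 0.2752]
orientation: [180.0, 0.0, 92.0]
wrist_force: [-0.9, -0.0, 0.0]
grip_width: 0.0428
grip_force: 0.0
```

>>> {"fn": "servo_tool", "kwargs": {
  "series": [
    {"gripper": 0.5, "slide": [0, 0, 0], "turn": [0, 0, 0]},
    {"gripper": 0.5, "slide": [0, 0, 0], "turn": [0, 0, 0]},
    {"gripper": 0.5, "slide": [0, 0, 0], "turn": [0, 0, 0]},
    {"gripper": 0.5, "slide": [0, 0, 0], "turn": [0, 0, 0]},
    {"gripper": 0.5, "slide": [0, 0, 0], "turn": [0, 0, 0]},
    {"gripper": 0.5, "slide": [0, 0, 0], "turn": [0, 0, 0]},
    {"gripper": 0.5, "slide": [0, 0, 0], "turn": [0, 0, 0]},
    {"gripper": 0.5, "slide": [0, 0, 0], "turn": [0, 0, 0]},
    {"gripper": 0.5, "slide": [0, 0, 0], "turn": [0, 0, 0]},
    {"gripper": 0.5, "slide": [0, 0, 0], "turn": [0, 0, 0]},
    {"gripper": 0.5, "slide": [0, 0, 0], "turn": [0, 0, 0]},
    {"gripper": 0.5, "slide": [0, 0, 0], "turn": [0, 0, 0]},
    {"gripper": 0.5, "slide": [0, 0, 0], "turn": [0, 0, 0]},
    {"gripper": 0.5, "slide": [0, 0, 0], "turn": [0, 0, 0]},
    {"gripper": 0.5, "slide": [0, 0, 0], "turn": [0, 0, 0]},
    {"gripper": 0.5, "slide": [0, 0, 0], "turn": [0, 0, 0]},
    {"gripper": 0.5, "slide": [0, 0, 0], "turn": [0, 0, 0]},
    {"gripper": 0.5, "slide": [0, 0, 0], "turn": [0, 0, 0]},
    {"gripper": 0.5, "slide": [0, 0, 0], "turn": [0, 0, 0]},
    {"gripper": 0.5, "slide": [0, 0, 0], "turn": [0, 0, 0]}
  ]
}}

```text
time_s: 28.03
position: [0.4182, 0.2556, 0.2752]
orientation: [180.0, 0.0, 92.0]
wrist_force: [1.3, 0.4, -0.1]
grip_width: 0.0425
grip_force: 0.0
```

```bash
python3 look.py
```

```text
28.0333
top knob 44 [0.6315 0.2612 0.1966]
top lid 4729 angle 0.5642988334595529 z mean 0.1299735211304257
scene knob 65 [0.6282 0.262  0.1915]
scene lid 1495 angle 0.5572352079705923 z mean 0.1312956308174357
```

>>> {"fn": "servo_tool", "kwargs": {
  "series": [
    {"gripper": 0.5, "slide": [0, 0, 0], "turn": [0, 0, 0]},
    {"gripper": 0.5, "slide": [0, 0, 0], "turn": [0, 0, 0]},
    {"gripper": 0.5, "slide": [0, 0, 0], "turn": [0, 0, 0]},
    {"gripper": 0.5, "slide": [0, 0, 0], "turn": [0, 0, 0]},
    {"gripper": 0.5, "slide": [0, 0, 0], "turn": [0, 0, 0]},
    {"gripper": 0.5, "slide": [0, 0, 0], "turn": [0, 0, 0]},
    {"gripper": 0.5, "slide": [0, 0, 0], "turn": [0, 0, 0]},
    {"gripper": 0.5, "slide": [0, 0, 0], "turn": [0, 0, 0]},
    {"gripper": 0.5, "slide": [0, 0, 0], "turn": [0, 0, 0]},
    {"gripper": 0.5, "slide": [0, 0, 0], "turn": [0, 0, 0]},
    {"gripper": 0.5, "slide": [0, 0, 0], "turn": [0, 0, 0]},
    {"gripper": 0.5, "slide": [0, 0, 0], "turn": [0, 0, 0]},
    {"gripper": 0.5, "slide": [0, 0, 0], "turn": [0, 0, 0]},
    {"gripper": 0.5, "slide": [0, 0, 0], "turn": [0, 0, 0]},
    {"gripper": 0.5, "slide": [0, 0, 0], "turn": [0, 0, 0]},
    {"gripper": 0.5, "slide": [0, 0, 0], "turn": [0, 0, 0]},
    {"gripper": 0.5, "slide": [0, 0, 0], "turn": [0, 0, 0]},
    {"gripper": 0.5, "slide": [0, 0, 0], "turn": [0, 0, 0]},
    {"gripper": 0.5, "slide": [0, 0, 0], "turn": [0, 0, 0]},
    {"gripper": 0.5, "slide": [0, 0, 0], "turn": [0, 0, 0]}
  ]
}}

```text
time_s: 29.8
position: [0.4182, 0.2556, 0.2752]
orientation: [180.0, -0.0, 92.0]
wrist_force: [-0.2, 0.2, 0.2]
grip_width: 0.0428
grip_force: 0.0
```

>>> {"fn": "servo_tool", "kwargs": {
  "series": [
    {"gripper": 0.5, "slide": [0, 0, 0], "turn": [0, 0, 0]},
    {"gripper": 0.5, "slide": [0, 0, 0], "turn": [0, 0, 0]},
    {"gripper": 0.5, "slide": [0, 0, 0], "turn": [0, 0, 0]},
    {"gripper": 0.5, "slide": [0, 0, 0], "turn": [0, 0, 0]},
    {"gripper": 0.5, "slide": [0, 0, 0], "turn": [0, 0, 0]},
    {"gripper": 0.5, "slide": [0, 0, 0], "turn": [0, 0, 0]},
    {"gripper": 0.5, "slide": [0, 0, 0], "turn": [0, 0, 0]},
    {"gripper": 0.5, "slide": [0, 0, 0], "turn": [0, 0, 0]},
    {"gripper": 0.5, "slide": [0, 0, 0], "turn": [0, 0, 0]},
    {"gripper": 0.5, "slide": [0, 0, 0], "turn": [0, 0, 0]},
    {"gripper": 0.5, "slide": [0, 0, 0], "turn": [0, 0, 0]},
    {"gripper": 0.5, "slide": [0, 0, 0], "turn": [0, 0, 0]},
    {"gripper": 0.5, "slide": [0, 0, 0], "turn": [0, 0, 0]},
    {"gripper": 0.5, "slide": [0, 0, 0], "turn": [0, 0, 0]},
    {"gripper": 0.5, "slide": [0, 0, 0], "turn": [0, 0, 0]},
    {"gripper": 0.5, "slide": [0, 0, 0], "turn": [0, 0, 0]},
    {"gripper": 0.5, "slide": [0, 0, 0], "turn": [0, 0, 0]},
    {"gripper": 0.5, "slide": [0, 0, 0], "turn": [0, 0, 0]},
    {"gripper": 0.5, "slide": [0, 0, 0], "turn": [0, 0, 0]},
    {"gripper": 0.5, "slide": [0, 0, 0], "turn": [0, 0, 0]}
  ]
}}

```text
time_s: 31.47
position: [0.4182, 0.2556, 0.2751]
orientation: [-180.0, 0.0, 92.0]
wrist_force: [-0.3, -0.7, 0.2]
grip_width: 0.0426
grip_force: 0.0
```

>>> {"fn": "servo_tool", "kwargs": {
  "series": [
    {"gripper": 0.5, "slide": [0, 0, 0], "turn": [0, 0, 0]},
    {"gripper": 0.5, "slide": [0, 0, 0], "turn": [0, 0, 0]},
    {"gripper": 0.5, "slide": [0, 0, 0], "turn": [0, 0, 0]},
    {"gripper": 0.5, "slide": [0, 0, 0], "turn": [0, 0, 0]},
    {"gripper": 0.5, "slide": [0, 0, 0], "turn": [0, 0, 0]},
    {"gripper": 0.5, "slide": [0, 0, 0], "turn": [0, 0, 0]},
    {"gripper": 0.5, "slide": [0, 0, 0], "turn": [0, 0, 0]},
    {"gripper": 0.5, "slide": [0, 0, 0], "turn": [0, 0, 0]},
    {"gripper": 0.5, "slide": [0, 0, 0], "turn": [0, 0, 0]},
    {"gripper": 0.5, "slide": [0, 0, 0], "turn": [0, 0, 0]},
    {"gripper": 0.5, "slide": [0, 0, 0], "turn": [0, 0, 0]},
    {"gripper": 0.5, "slide": [0, 0, 0], "turn": [0, 0, 0]},
    {"gripper": 0.5, "slide": [0, 0, 0], "turn": [0, 0, 0]},
    {"gripper": 0.5, "slide": [0, 0, 0], "turn": [0, 0, 0]},
    {"gripper": 0.5, "slide": [0, 0, 0], "turn": [0, 0, 0]},
    {"gripper": 0.5, "slide": [0, 0, 0], "turn": [0, 0, 0]},
    {"gripper": 0.5, "slide": [0, 0, 0], "turn": [0, 0, 0]},
    {"gripper": 0.5, "slide": [0, 0, 0], "turn": [0, 0, 0]},
    {"gripper": 0.5, "slide": [0, 0, 0], "turn": [0, 0, 0]},
    {"gripper": 0.5, "slide": [0, 0, 0], "turn": [0, 0, 0]}
  ]
}}

```text
time_s: 33.13
position: [0.4182, 0.2555, 0.2751]
orientation: [-180.0, 0.0, 92.0]
wrist_force: [0.7, -0.7, 0.7]
grip_width: 0.0428
grip_force: 0.0
```

>>> {"fn": "servo_tool", "kwargs": {
  "series": [
    {"gripper": 0.5, "slide": [0, 0, 0], "turn": [0, 0, 0]},
    {"gripper": 0.5, "slide": [0, 0, 0], "turn": [0, 0, 0]},
    {"gripper": 0.5, "slide": [0, 0, 0], "turn": [0, 0, 0]},
    {"gripper": 0.5, "slide": [0, 0, 0], "turn": [0, 0, 0]},
    {"gripper": 0.5, "slide": [0, 0, 0], "turn": [0, 0, 0]},
    {"gripper": 0.5, "slide": [0, 0, 0], "turn": [0, 0, 0]},
    {"gripper": 0.5, "slide": [0, 0, 0], "turn": [0, 0, 0]},
    {"gripper": 0.5, "slide": [0, 0, 0], "turn": [0, 0, 0]},
    {"gripper": 0.5, "slide": [0, 0, 0], "turn": [0, 0, 0]},
    {"gripper": 0.5, "slide": [0, 0, 0], "turn": [0, 0, 0]},
    {"gripper": 0.5, "slide": [0, 0, 0], "turn": [0, 0, 0]},
    {"gripper": 0.5, "slide": [0, 0, 0], "turn": [0, 0, 0]},
    {"gripper": 0.5, "slide": [0, 0, 0], "turn": [0, 0, 0]},
    {"gripper": 0.5, "slide": [0, 0, 0], "turn": [0, 0, 0]},
    {"gripper": 0.5, "slide": [0, 0, 0], "turn": [0, 0, 0]},
    {"gripper": 0.5, "slide": [0, 0, 0], "turn": [0, 0, 0]},
    {"gripper": 0.5, "slide": [0, 0, 0], "turn": [0, 0, 0]},
    {"gripper": 0.5, "slide": [0, 0, 0], "turn": [0, 0, 0]},
    {"gripper": 0.5, "slide": [0, 0, 0], "turn": [0, 0, 0]},
    {"gripper": 0.5, "slide": [0, 0, 0], "turn": [0, 0, 0]}
  ]
}}

```text
time_s: 34.8
position: [0.4182, 0.2556, 0.2751]
orientation: [-180.0, 0.0, 92.0]
wrist_force: [-0.6, 0.3, -0.6]
grip_width: 0.0428
grip_force: 0.0
```

```bash
python3 look.py pics/s4.png
```

```text
34.8
top knob 45 [0.6313 0.261  0.197 ]
top lid 5912 angle 0.0006872467095007882 z mean 0.06586196669745821
scene knob 63 [0.6283 0.262  0.1916]
scene lid 4706 angle -0.0006327632730289901 z mean 0.06660291969610124
```

View pics/s4.png

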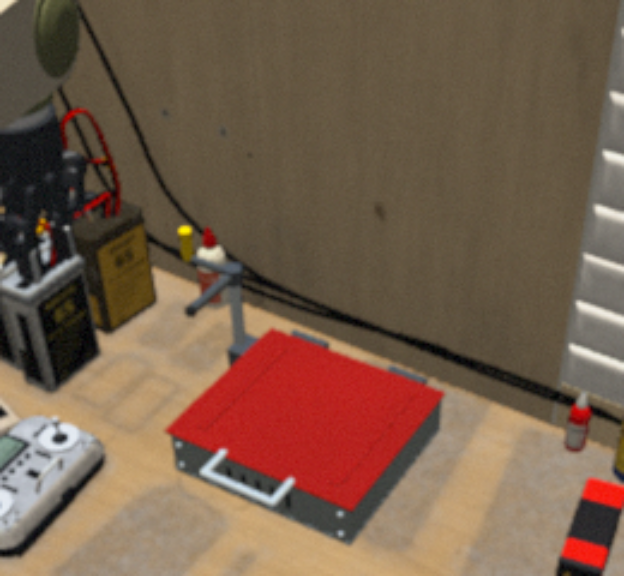

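The picture shows the lid shut, with the prop swung out: leg at (210,295), knob at (185,243). The knob reads 8 mm from its first reading, so I check the prop angle from the leg's direction.

Run:
```python
from workcell import bot
from plan import *
import h
print(post)
for n in("top","scene"):
  for lab,c in(("start",np.load(n+"0.npz")),("now",bot.capture(n))):
    P=h.pts(c);x,y,z=np.moveaxis(P,-1,0)
    for nm,b in(("leg",(x>.54)&(x<.615)&(abs(y-.195)<.03)),("knobarm",(y>.212)&(y<.25)&(abs(x-.635)<.03))):
        q=P[b&(z>.155)&(z<.18)]
        if len(q)>5:
            d=np.linalg.svd(q[:,:2]-q[:,:2].mean(0))[2][0] if len(q)<4000 else [0,0]
            print(n,lab,nm,len(q),q.mean(0).round(4),"dir",round(np.degrees(np.arctan2(d[1],d[0]))%180,1))
```

```text
[0.63489876 0.19754994 0.        ]
top start leg 114 [0.5803 0.1885 0.1688] dir 9.1
top start knobarm 50 [0.6299 0.2317 0.1684] dir 100.2
top now leg 110 [0.5793 0.1949 0.1692] dir 2.1
top now knobarm 50 [0.6338 0.2321 0.1689] dir 92.2
scene start leg 93 [0.5763 0.1882 0.1694] dir 8.2
scene start knobarm 43 [0.6261 0.2305 0.1684] dir 98.9
scene now leg 97 [0.5762 0.1948 0.1691] dir 1.1
scene now knobarm 37 [0.6305 0.2309 0.1681] dir 92.0
```

The leg now lies at 2° and the arm at 92°, in line with the box's yaw, so the prop is fully stowed. It had started about 7° in.

```bash
python3 -c "
from workcell import bot
print(bot.close_job())"
```

```text
the job is handed in; nothing more can be done
None
```

The job is handed in at about 35 s: the blue pack lies flat in the front bay, the prop is fully stowed, the lid sank shut on its own damping (about 0 rad), and the red pack was left in place.

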